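# Set out a watchmaker's bench around a free turntable

### The arm

A 6-joint arm with a two-finger parallel gripper is mounted at the origin on the work surface. World frame = base frame: x ahead of the robot, y to its left, z up, the work surface at z = 0. Lengths are in m, angles in rad, forces in N, time in s.
With the tool pointing down it reaches from about 0.25 to 0.85 m from the base axis. Payload 12.5 kg.
Tool frame: the origin (TCP) lies on the mounting face of the last link; the fingertips stand ctrl.tips_ahead ahead of it and the grasp point (between the pads) lies 167 mm ahead of it (ctrl.tips_ahead is the distance from the TCP to the fingertips, in m); z points along the fingers, x is the direction in which the jaws open and shut, and the axes are right-handed (so a half turn about z gives the same grasp; the last joint's range is limited). The gripper opens to 93 mm and grips with 3 to 60 N. Pads are 15 mm wide; open, the fingers measure 128 mm over their backs; the gripper's body (75 mm by 188 mm) begins 65 mm behind the grasp point.
Start: joints at [1.163, 0.351, 1.652, -0, 1.139, -0.085], TCP at [0.174, 0.522, 0.405] pointing down, gripper open.
Joint ranges: [-2.75, 2.75], [-0.79, 2.1], [0.01, 2.65], [-1.57, 4.71], [0.07, 3.14], [-2.87, 2.87]. Speed limits (rad/s): [2.22, 2.22, 2.79, 3.14, 3.14, 3.14].

### API

Orientations are given as a 3x3 rotation matrix whose columns are the frame's x, y, z axes.
In Python, from rig import ctrl, optics gives the robot as it stands.
- The arm moves only by the tool arm_command, never from a script. Its argument "plan" is a list of rows, each an object with "travel": the shift along the tool's x, y, z in cm, a list of three; "spin": the turn about the tool's z in degrees; "claw": the opening, from 0 (shut) to 1 (fully open). A call has 1 to 20 rows; each row is the pose to reach, as a shift and turn from the pose commanded when the call began, along the tool's axes at that moment; what a row does not reach only later rows make up. A row lasts 1/8 s, in which the tool goes at most 62.5 mm and 10.7 degrees, less where a joint would pass 70% of its speed; a pose out of reach is approached as far as the arm can. A call with a gripper value outside its range is refused whole. The fingers move at their own pace and stop on an object; the grip force is fixed at half the most. Time passes only in rows, so rows that repeat a pose let the fingers close. It gives the time, the measured TCP pose, the force and the opening at its end, in the units of the state.
- ctrl.state(): the state, without advancing time (a new reading comes with each control period).
- optics.snapshot(name): name is "side" or "top"; returns (picture, depth): 384x512x3 uint8, blue, green, red; 384x512 float32, m along the optical axis (not along the pixel's ray), 0 where there is no reading.
- optics.camera_info(name): a dict with "K" (3x3 intrinsics, pixels), "world_from_camera" (4x4, takes a point from camera to world coordinates). Camera axes: x right, y up, looking along -z (the intrinsics and any distortion apply to the point x, -y, -z); pixel columns grow to the right and rows downward; lengths in m; the calibration is good to about 2 mm. A picture is of the moment at which its call begins. camera_info takes no time and is no camera call.
- ctrl.sign_off(): hands the job in, once; it reports no verdict.
Trained networks look in the newest picture that a camera, given by its name, has taken for a name from the list of things; names that differ only in an ending like _2 or _b are one class to them, and where a whole thing is asked for, a point or a joint stands for the part that bears it (a point fixed in the world has none). Each returns a list of dicts, best first, with "score" (0 to 1); they miss things now and then, are a little off and sometimes report something else, mostly with a low value. They report only what shows in the picture. A call takes as long as a camera call.
- optics.find_in(camera, name): "rect" ([left, top, width, height] as shares, 0 to 1, of the picture: columns of its width, rows of its height, round what is visible of it).
- optics.trace(camera, name): "pixels" (384x512 bool, what is visible of it) and "rect" ([left, top, width, height] as shares, 0 to 1, of the picture: columns of its width, rows of its height, round what is visible of it).
The state is a dict: "time_s": time; "joint_pos": joint angles; "joint_vel": joint speeds; "joint_torque": joint torques, N m; "tcp_pos": TCP position; "eef_rot": TCP orientation; "force": force on the tool from outside, world axes, zero at the start; "moment": the same for the moment, N m; "opening": opening from 0.0 (shut) to 1.0 (fully open).
Only numpy, scipy, OpenCV 4.12 (cv2) and the standard library are available. Lean on these libraries where they do the work, as an engineer would, in place of code of your own. Each camera call takes 0.05 s, during which the arm holds its last target.

### The job

Set out the bench for the next watch: stand the black cushion in the middle of the red field of the light-blue turntable without letting the turntable turn, then put the movement centrally on top of the cushion, keeping it upright. In the straight line from the middle of the oil stand to the middle of the blue demagnetiser, stand the parts jar next to the oil stand and the loupe next to the demagnetiser, so that the four centres are evenly spaced. Do not disturb the red tweezers or the silvery tin.

Things in the scene. Friction and masses are not known exactly. Their poses are not given: they have to be found in the camera images.
- cushion_c (a point): Casing cushion: loose plain black rubber disc with a fine grid on top, 56 mm diameter, 24 mm high; the point is its centre, half-way up (12 mm above its underside); z up.
- movement_c (a point): Watch movement in its round holder: loose steel cylinder with a brass-coloured top showing small wheels, 40 mm diameter, 22 mm high; the point is its centre, half-way up (11 mm above its underside); z up.
- jar_c (a point): Parts jar: loose, pale body with a green lid, 40 mm greatest diameter (lid and foot; body 37 mm), 42 mm high, the lid is the top 13 mm; the point is its centre, half-way up (21 mm above its underside); z up.
- loupe_c (a point): Loupe: loose orange cylinder with a black band and a pale lens in a black ring on top, 36 mm diameter, 34 mm high; the point is its centre, half-way up (17 mm above its underside); z up.
- red_field (a point): Middle of the red painted field (62 mm wide) on the light-blue turntable dial: a disc 210 mm wide, its flat top 24 mm above the table, turning almost freely about its upright axis (stiction 6 mN m), at any start angle. x points outward from the dial's centre, 66 mm away along -x; z up. Other fields are yellow, white, blue; the white one, opposite, has a fixed dish 34 mm wide, 8 mm high.
- oil_stand: Oil stand: fixed black block with four coloured oil cups (red, yellow, green, blue); 70 mm along its x, 60 mm along y, 23 mm high with the cups; origin at the centre of its underside. The demagnetiser stands 270 mm away (centre to centre) along its +y or -y, either way from start to start, with the same yaw.
- demag: Demagnetiser: fixed blue box with a grey top and a red button; 90 mm along its x, 60 mm along its y (towards the oil stand), 45 mm high; origin at the centre of its underside.
- tweezers_c (a point): Bystander: loose red tweezers with a steel end, about 125 mm long, 9 mm wide, 7 mm high, lying along the far side of the mat; the point is at the middle; x along its length.
- case_tin_c (a point): Bystander: loose low silvery metal tin with a pale glass lid, 48 mm diameter, 20 mm high, standing beyond the turntable; the point is its centre, half-way up (10 mm above its underside); z up.

How it is judged:
By the outcome, as a careful person would: the job done as asked, in the order asked, and still so for the second after the job is handed in, with the robot touching nothing.
It also fails if it takes over 109 s, if anything falls off the work surface, if the arm or the gripper's body presses on something with over 40 N, if the wrist force passes 120 N, or if a joint passes its speed limit or range.

## Working session

There is one attempt and no reset: what is moved stays moved. The work goes in short steps, Python scripts to look and compute and a tool call to move; the robot and the scene stay as the last step left them, time stands still between calls to the robot, and variables do not carry over. Pictures are saved under pics/ and viewed, and the job is handed in when it is done.

Besides the shell and the picture viewer there is one more tool, called in YAML: its name, and indented under it one key for each argument. arm_command: Moves the arm, as the interface text tells. Its arguments: {"type":"object","properties":{"plan":{"type":"array","items":{"type":"object","properties":{"travel":{"type":"array","items":{"type":"number"}},"spin":{"type":"number"},"claw":{"type":"number"}}}}},"required":["plan"]}

```bash
mkdir -p pics; ls; python3 - <<'E'
from rig import ctrl, optics
import cv2, numpy as np
s=ctrl.state(); print({k:np.round(v,3).tolist() for k,v in s.items()}); print(ctrl.tips_ahead)
for c in("top","side"):
    p,d=optics.snapshot(c); cv2.imwrite(f"pics/{c}0.png",p); np.save(f"{c}0.npy",d)
    i=optics.camera_info(c); print(c,i)
E
```

```text
pics
{'time_s': 0.0, 'joint_pos': [1.163, 0.351, 1.652, 0.0, 1.139, -0.085], 'joint_vel': [-0.001, 0.001, -0.001, -0.002, -0.002, -0.0], 'joint_torque': [-0.001, -49.733, -28.525, 0.07, 0.026, -0.0], 'tcp_pos': [0.174, 0.521, 0.404], 'eef_rot': [[0.317, 0.948, -0.0], [0.948, -0.317, -0.001], [-0.001, -0.0, -1.0]], 'force': [-0.017, 0.571, 0.354], 'moment': [0.04, 0.059, 0.018], 'opening': 1.007}
0.1861
top {'K': array([[352.20202092,   0.        , 259.35945463],
       [  0.        , 352.20202092, 192.36247762],
       [  0.        ,   0.        ,   1.        ]]), 'world_from_camera': array([[ 0.01493246,  0.99601933, -0.08787779,  0.516446  ],
       [-0.99958638,  0.01703054,  0.02317377, -0.01306365],
       [ 0.02457813,  0.0874954 ,  0.99586167,  0.88040874],
       [ 0.        ,  0.        ,  0.        ,  1.        ]])}
side {'K': array([[461.46822832,   0.        , 262.37507747],
       [  0.        , 461.46822832, 192.04674786],
       [  0.        ,   0.        ,   1.        ]]), 'world_from_camera': array([[ 0.92883258,  0.26115618, -0.26280695,  0.31623466],
       [-0.3704963 ,  0.65165809, -0.66187176, -0.67561154],
       [-0.00159163,  0.71213706,  0.70203866,  0.73956965],
       [ 0.        ,  0.        ,  0.        ,  1.        ]])}
```

View pics/top0.png

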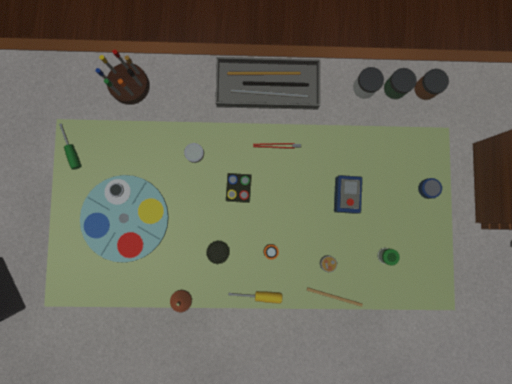

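View pics/side0.png

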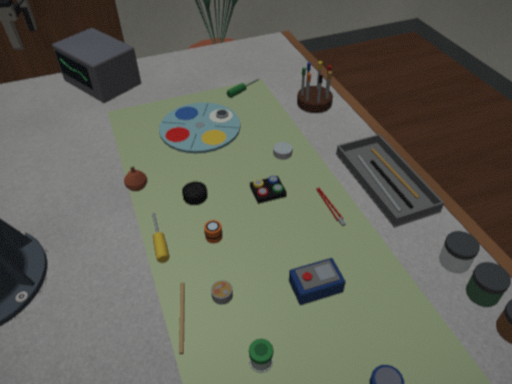

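```bash
cat > h.py <<'E'
from rig import ctrl, optics
import cv2, numpy as np
def world(c,u,v,d):
    i=optics.camera_info(c);K=i["K"];T=i["world_from_camera"]
    x=(u-K[0,2])/K[0,0]*d;y=(v-K[1,2])/K[1,1]*d
    return np.stack([x,-y,-d],-1)@T[:3,:3].T+T[:3,3]
def cloud(c,d):
    v,u=np.mgrid[0:384,0:512].astype(float); return world(c,u,v,d)
def plane(c,u,v,z):
    i=optics.camera_info(c);T=i["world_from_camera"]
    r=world(c,u,v,np.ones_like(u))-T[:3,3]
    return T[:3,3]+r*((z-T[2,3])/r[...,2])[...,None]
def pix(c,P):
    i=optics.camera_info(c);T=i["world_from_camera"];q=(np.asarray(P)-T[:3,3])@T[:3,:3]
    return i["K"][0,0]*q[0]/-q[2]+i["K"][0,2], i["K"][1,1]*-q[1]/-q[2]+i["K"][1,2]
def cyl(c,name,W,ztop,top=True,tol=.006):
    r=optics.trace(c,name)
    out=[]
    for k in r[:2]:
        m=k["pixels"]; P=W[m]; P=P[np.isfinite(P).all(1)]
        t=P[abs(P[:,2]-ztop)<tol]
        if len(t)<8: out.append((round(k["score"],2),m.sum(),"few",P[:,2].min() if len(P) else None,P[:,2].max() if len(P) else None)); continue
        (cx,cy),rad=cv2.minEnclosingCircle(t[:,:2].astype(np.float32))
        out.append((round(k["score"],2),int(m.sum()),"cen",np.round(t.mean(0),4).tolist(),"mec",round(cx,4),round(cy,4),"R",round(rad,4)))
    return out
E
python3 - <<'E'
from h import *
for c in("top","side"):
    p,d=optics.snapshot(c); W=cloud(c,d); W[d==0]=np.nan
    print(c)
    for n,z in dict(cushion_c=.024,movement_c=.022,jar_c=.042,loupe_c=.034,red_field=.024,demag=.045,oil_stand=.023,tweezers_c=.007,case_tin_c=.02).items():
        for o in cyl(c,n,W,z): print(n,o)
        r=optics.trace(c,n)
        if r and n in("oil_stand","demag","tweezers_c"): np.save(f"{c}_{n}.npy",r[0]["pixels"])
    np.save(f"{c}_W.npy",W)
E
```

```text
top
cushion_c (0.83, 394, 'cen', [0.4469, 0.0654, 0.0249], 'mec', 0.4469, 0.0655, 'R', 0.027)
movement_c (0.61, 232, 'cen', [0.4228, -0.2023, 0.0231], 'mec', 0.422, -0.2026, 'R', 0.0198)
jar_c (0.69, 293, 'cen', [0.4425, -0.3459, 0.0425], 'mec', 0.4423, -0.3467, 'R', 0.0195)
jar_c (0.68, np.int64(432), 'few', np.float64(0.005342397490719741), np.float64(0.02932404314442416))
loupe_c (0.46, 202, 'cen', [0.4497, -0.0624, 0.0352], 'mec', 0.4497, -0.0624, 'R', 0.0177)
red_field (0.95, 6028, 'cen', [0.522, 0.2907, 0.0253], 'mec', 0.5244, 0.2919, 'R', 0.1051)
demag (0.83, 1056, 'cen', [0.5912, -0.2499, 0.0418], 'mec', 0.5914, -0.2503, 'R', 0.0505)
oil_stand (0.87, 688, 'cen', [0.6037, 0.0185, 0.0218], 'mec', 0.6066, 0.0186, 'R', 0.0419)
tweezers_c (0.67, 224, 'cen', [0.7139, -0.0785, 0.0054], 'mec', 0.7158, -0.0764, 'R', 0.0585)
case_tin_c (0.72, 296, 'cen', [0.6881, 0.13, 0.0212], 'mec', 0.6891, 0.1307, 'R', 0.0237)
side
cushion_c (0.6, 477, 'cen', [0.446, 0.059, 0.0236], 'mec', 0.4463, 0.0618, 'R', 0.0283)
movement_c (0.69, 421, 'cen', [0.4212, -0.2088, 0.0221], 'mec', 0.4224, -0.2073, 'R', 0.0205)
jar_c (0.88, 677, 'cen', [0.4406, -0.3522, 0.042], 'mec', 0.4411, -0.3508, 'R', 0.02)
loupe_c (0.77, 360, 'cen', [0.4489, -0.068, 0.0337], 'mec', 0.4482, -0.0661, 'R', 0.019)
red_field (0.73, 3264, 'cen', [0.5203, 0.2797, 0.0239], 'mec', 0.5244, 0.2887, 'R', 0.1072)
demag (0.94, 1883, 'cen', [0.5901, -0.2543, 0.0414], 'mec', 0.5905, -0.2542, 'R', 0.0486)
demag (0.68, np.int64(494), 'few', np.float64(0.0007600559774495474), np.float64(0.027837945885427207))
oil_stand (0.9, 742, 'cen', [0.6022, 0.0131, 0.0217], 'mec', 0.6026, 0.0124, 'R', 0.0426)
tweezers_c (0.54, 267, 'cen', [0.7133, -0.0829, 0.0047], 'mec', 0.7123, -0.0779, 'R', 0.0625)
case_tin_c (0.72, 311, 'cen', [0.6875, 0.1257, 0.0199], 'mec', 0.6905, 0.1282, 'R', 0.027)
```

```bash
python3 - <<'E'
from h import *
for c in("top","side"):
    p=cv2.imread(f"pics/{c}0.png").astype(int); W=np.load(f"{c}_W.npy")
    b,g,r=p[...,0],p[...,1],p[...,2]
    m=(r>130)&(g<60)&(b<60)
    lo=(np.abs(W[...,0]-.522)<.12)&(np.abs(W[...,1]-.29)<.12)
    m&=lo
    v,u=np.nonzero(m); Q=plane(c,u.astype(float),v.astype(float),.024)[:,:2].astype(np.float32)
    print(c,"red",len(Q),Q.mean(0),cv2.minEnclosingCircle(Q))
    # turntable disc: outline of all pixels not mat
    t=lo&(W[...,2]>.017)&(W[...,2]<.03)
    v,u=np.nonzero(t);Q=plane(c,u.astype(float),v.astype(float),.024)[:,:2].astype(np.float32)
    h=cv2.convexHull(Q); print("disc",cv2.minEnclosingCircle(Q), cv2.fitEllipse(h))
    for n,zz in(("oil_stand",(.012,.03)),("demag",(.036,.055))):
        mk=np.load(f"{c}_{n}.npy"); z=W[...,2][mk]
        print(n,np.round(np.nanpercentile(z,[5,25,50,75,95]),4))
        P=W[mk]; P=P[(P[:,2]>zz[0])&(P[:,2]<zz[1])]
        print(cv2.minAreaRect(P[:,:2].astype(np.float32)))
im=cv2.imread("pics/top0.png"); 
cv2.imwrite("pics/crop_top.png",cv2.resize(im[110:310,70:400],None,fx=2.4,fy=2.4,interpolation=cv2.INTER_CUBIC))
E
```

```text
top red 463 [0.4613012  0.27505752] ((0.4611995816230774, 0.2747635245323181), 0.02889205329120159)
disc ((0.5250276923179626, 0.2913316488265991), 0.10536486655473709) ((0.5247481465339661, 0.2914522588253021), (0.20853662490844727, 0.20992209017276764), 0.24657030403614044)
oil_stand [0.0147 0.0166 0.0185 0.0238 0.0262]
((0.6044286489486694, 0.018874065950512886), (0.0598941333591938, 0.07040855288505554), 87.5231704711914)
demag [0.0113 0.0377 0.0402 0.0421 0.0447]
((0.5914210081100464, -0.2501641809940338), (0.06021023169159889, 0.08962620794773102), 87.08448028564453)
side red 237 [0.46122476 0.2736599 ] ((0.4612419009208679, 0.2740654945373535), 0.028538059443235397)
disc ((0.5234283208847046, 0.284158319234848), 0.10899890214204788) ((0.523284375667572, 0.28468701243400574), (0.2082735002040863, 0.21727165579795837), 167.3069610595703)
oil_stand [0.0041 0.0146 0.0167 0.0221 0.0246]
((0.6033291816711426, 0.01637631468474865), (0.06388618797063828, 0.06986837089061737), 87.31556701660156)
demag [0.0081 0.0303 0.0385 0.0411 0.0432]
((0.5905076861381531, -0.2535981237888336), (0.06029042229056358, 0.08898555487394333), 87.26659393310547)
```

View pics/crop_top.png

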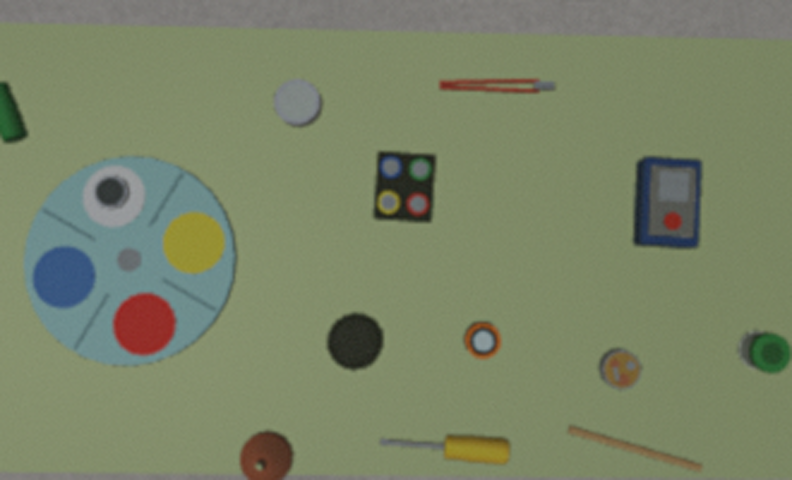

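```bash
cat >> h.py <<'E'
def go(x,y,tipz,ang=None):
    s=ctrl.state();R=s["eef_rot"];p=s["tcp_pos"]
    t=np.asarray(R).T@(np.array([x,y,tipz+ctrl.tips_ahead])-p)*100
    a=np.degrees(np.arctan2(R[1][0],R[0][0]))
    sp=0 if ang is None else (a-ang+90)%180-90
    print("travel",np.round(t,2),"spin",round(sp,1),"(or %+.1f)"%(sp-180*np.sign(sp)),"jaw",round(a,2),"j6",round(s["joint_pos"][5],2),"t",s["time_s"])
E
python3 - <<'E'
from h import *
go(.4466,.064,.10,104.5)
E
```

```text
travel [-34.76  40.33  11.86] spin -33.0 (or +147.0) jaw 71.5 j6 -0.08 t 2.0
```

arm_command:
  plan:
    - {"travel": [-34.8,40.3,11.9],"spin": -33,"claw": 1}
    - {"travel": [-34.8,40.3,11.9],"spin": -33,"claw": 1}
    - {"travel": [-34.8,40.3,11.9],"spin": -33,"claw": 1}
    - {"travel": [-34.8,40.3,11.9],"spin": -33,"claw": 1}
    - {"travel": [-34.8,40.3,11.9],"spin": -33,"claw": 1}
    - {"travel": [-34.8,40.3,11.9],"spin": -33,"claw": 1}
    - {"travel": [-34.8,40.3,11.9],"spin": -33,"claw": 1}
    - {"travel": [-34.8,40.3,11.9],"spin": -33,"claw": 1}
    - {"travel": [-34.8,40.3,11.9],"spin": -33,"claw": 1}
    - {"travel": [-34.8,40.3,11.9],"spin": -33,"claw": 1}
    - {"travel": [-34.8,40.3,11.9],"spin": -33,"claw": 1}
    - {"travel": [-34.8,40.3,11.9],"spin": -33,"claw": 1}
    - {"travel": [-34.8,40.3,11.9],"spin": -33,"claw": 1}
    - {"travel": [-34.8,40.3,11.9],"spin": -33,"claw": 1}

```text
time_s: 3.75
tcp_pos: [0.4461, 0.0643, 0.2859]
eef_rot: [[-0.251, 0.968, 0.0], [0.968, 0.251, 0.0], [-0.0, 0.0, -1.0]]
force: [0.8, -1.0, 0.3]
opening: 1.002
```

```bash
python3 - <<'E'
from h import *
go(.4466,.064,.005,104.5)
s=ctrl.state();print(s["force"],s["tcp_pos"])
p,d=optics.snapshot("top");q,_=optics.snapshot("side");cv2.imwrite("pics/a1.png",np.hstack([p,q])[::1, ::1][:, :1024])
im=np.hstack([p,q]);cv2.imwrite("pics/a1.png",cv2.resize(im,(800,300)))
E
```

```text
travel [-0.04  0.04  9.48] spin 0.1 (or -179.9) jaw 104.56 j6 -1.79 t 3.75
[ 0.79111546 -0.95308587  0.34172556] [0.44607075 0.06425651 0.28592772]
```

View pics/a1.png

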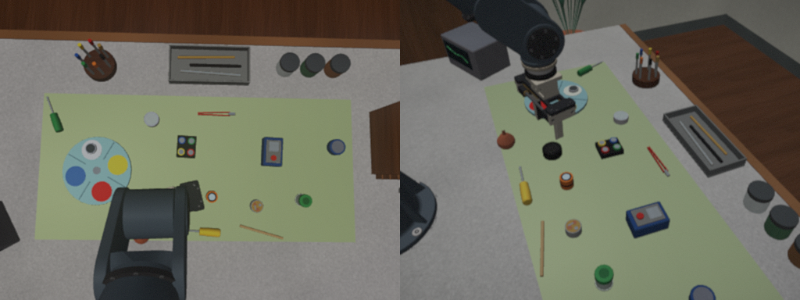

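arm_command:
  plan:
    - {"travel": [0,0,6],"spin": 0,"claw": 1}
    - {"travel": [0,0,9.5],"spin": 0,"claw": 1}
    - {"travel": [0,0,9.5],"spin": 0,"claw": 1}
    - {"travel": [0,0,9.5],"spin": 0,"claw": 1}
    - {"travel": [0,0,9.5],"spin": 0,"claw": 0.5}
    - {"travel": [0,0,9.5],"spin": 0,"claw": 0.5}
    - {"travel": [0,0,9.5],"spin": 0,"claw": 0.5}
    - {"travel": [0,0,9.5],"spin": 0,"claw": 0.5}
    - {"travel": [0,0,9.5],"spin": 0,"claw": 0.5}
    - {"travel": [0,0,9.5],"spin": 0,"claw": 0.5}

```text
time_s: 5.1
tcp_pos: [0.4462, 0.0638, 0.1909]
eef_rot: [[-0.25, 0.968, 0.0], [0.968, 0.25, 0.0], [0.0, 0.0, -1.0]]
force: [-0.6, 0.2, 4.0]
opening: 0.597
```

arm_command:
  plan:
    - {"travel": [0,0,0],"spin": 0,"claw": 1}
    - {"travel": [0,0,0],"spin": 0,"claw": 1}
    - {"travel": [0,0,0],"spin": 0,"claw": 1}
    - {"travel": [0,0,0],"spin": 90,"claw": 1}
    - {"travel": [0,0,0],"spin": 90,"claw": 1}
    - {"travel": [0,0,0],"spin": 90,"claw": 1}
    - {"travel": [0,0,0],"spin": 90,"claw": 1}
    - {"travel": [0,0,0],"spin": 90,"claw": 1}
    - {"travel": [0,0,0],"spin": 90,"claw": 1}
    - {"travel": [0,0,0],"spin": 90,"claw": 1}
    - {"travel": [0,0,0],"spin": 90,"claw": 1}
    - {"travel": [0,0,0],"spin": 90,"claw": 1}
    - {"travel": [0,0,0],"spin": 90,"claw": 1}
    - {"travel": [0,0,0],"spin": 90,"claw": 1}
    - {"travel": [0,0,0],"spin": 90,"claw": 0.5}
    - {"travel": [0,0,0],"spin": 90,"claw": 0.5}
    - {"travel": [0,0,0],"spin": 90,"claw": 0.5}
    - {"travel": [0,0,0],"spin": 90,"claw": 0.5}
    - {"travel": [0,0,0],"spin": 90,"claw": 0.5}
    - {"travel": [0,0,0],"spin": 90,"claw": 0.5}

```text
time_s: 7.6
tcp_pos: [0.4462, 0.0637, 0.1907]
eef_rot: [[0.968, 0.25, -0.0], [0.25, -0.968, -0.0], [-0.0, 0.0, -1.0]]
force: [0.8, 0.5, -0.8]
opening: 0.598
```

```bash
python3 - <<'E'
from h import *
p,d=optics.snapshot("side");cv2.imwrite("pics/a2.png",cv2.resize(p[60:300,80:400],(800,600)))
W=cloud("side",d);W[d==0]=np.nan
print(cyl("side","cushion_c",W,.024))
p,d=optics.snapshot("top");W=cloud("top",d);W[d==0]=np.nan
print(cyl("top","cushion_c",W,.024))
s=ctrl.state();print(s["force"],s["tcp_pos"])
E
```

```text
[(0.67, 490, 'cen', [0.4475, 0.0578, 0.0237], 'mec', 0.4455, 0.0603, 'R', 0.0301)]
[(0.6, 669, 'cen', [0.6032, 0.0187, 0.0229], 'mec', 0.6037, 0.0184, 'R', 0.0403)]
[0.56136847 0.07372532 0.09964523] [0.44623496 0.0637242  0.19072495]
```

View pics/a2.png

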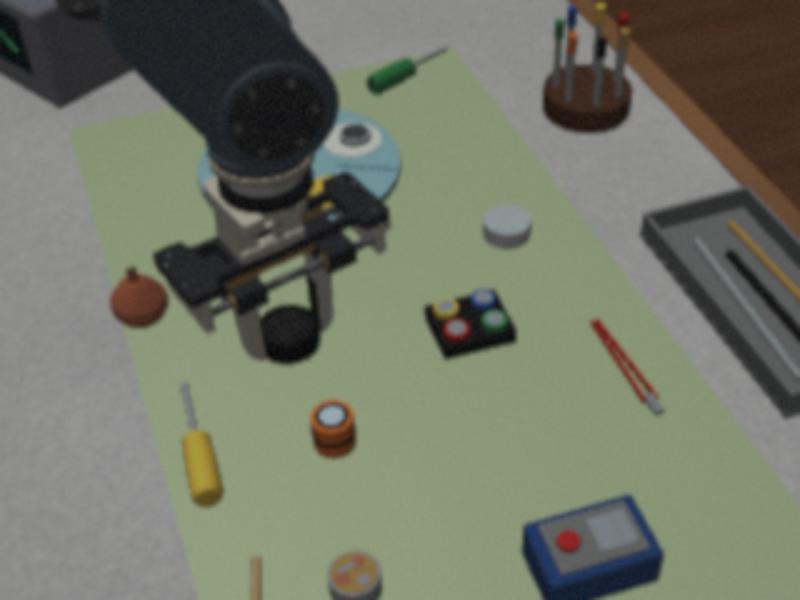

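arm_command:
  plan:
    - {"travel": [0,0,0],"spin": 0,"claw": 1}
    - {"travel": [0,0,0],"spin": 0,"claw": 1}
    - {"travel": [0,0,0],"spin": 0,"claw": 1}
    - {"travel": [0,0,-6],"spin": 0,"claw": 1}
    - {"travel": [-1,4,-10],"spin": 0,"claw": 1}
    - {"travel": [-8,29,-10],"spin": 0,"claw": 1}
    - {"travel": [-8,29,-10],"spin": 0,"claw": 1}
    - {"travel": [-8,29,-10],"spin": 0,"claw": 1}
    - {"travel": [-8,29,-10],"spin": 0,"claw": 1}
    - {"travel": [-8,29,-10],"spin": 0,"claw": 1}
    - {"travel": [-8,29,-10],"spin": 0,"claw": 1}

```text
time_s: 9.18
tcp_pos: [0.4412, -0.237, 0.2905]
eef_rot: [[0.968, 0.249, -0.0], [0.249, -0.968, 0.001], [-0.0, -0.001, -1.0]]
force: [-0.1, -0.1, -0.2]
opening: 0.999
```

```bash
cat > look.py <<'E'
from h import *
import sys
def look(names,tag):
    Z=dict(cushion_c=.024,movement_c=.022,jar_c=.042,loupe_c=.034,case_tin_c=.02)
    for c in("top","side"):
        p,d=optics.snapshot(c);cv2.imwrite(f"pics/{tag}_{c}.png",p);W=cloud(c,d);W[d==0]=np.nan
        for n in names:
            n,z=n if isinstance(n,tuple) else (n,Z[n])
            print(c,n,cyl(c,n,W,z))
        v,u=np.nonzero((p[...,2]>130)&(p[...,1]<60)&(p[...,0]<60)&(np.hypot(W[...,0]-.462,W[...,1]-.274)<.05))
        if len(u): Q=plane(c,u.astype(float),v.astype(float),.024)[:,:2].astype(np.float32);print("red",len(u),Q.mean(0),cv2.minEnclosingCircle(Q))
E
python3 - <<'E'
from look import *
look(["cushion_c","case_tin_c"],"b1")
s=ctrl.state();print(s["force"],s["tcp_pos"])
a=cv2.imread("pics/b1_top.png");b=cv2.imread("pics/b1_side.png");cv2.imwrite("pics/b1.png",cv2.resize(np.hstack([a,b]),(800,300)))
E
```

```text
top cushion_c []
top case_tin_c [(0.68, 312, 'cen', [0.6888, 0.1305, 0.0215], 'mec', 0.6894, 0.1312, 'R', 0.0239), (0.61, np.int64(223), 'few', np.float64(-0.0013399442366880399), np.float64(0.010082127828722198))]
red 454 [0.46158963 0.2752603 ] ((0.4615197479724884, 0.27510514855384827), 0.028491966426372528)
side cushion_c []
side case_tin_c [(0.69, 1925, 'cen', [0.5787, -0.2761, 0.0197], 'mec', 0.5905, -0.255, 'R', 0.0517), (0.68, 296, 'cen', [0.6872, 0.125, 0.0198], 'mec', 0.689, 0.1282, 'R', 0.0255)]
[-0.77782636 -0.37452325 -0.54463977] [ 0.44162881 -0.23607226  0.29079504]
```

View pics/b1.png

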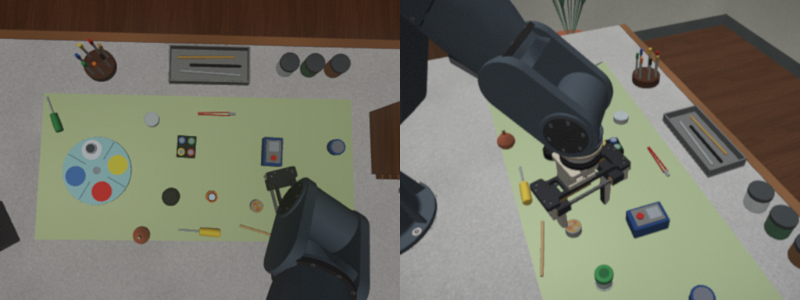

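```bash
cat >> h.py <<'E'
def seg(c,im,x,y,z,rad,fn):
    "colour mask within rad of x,y at plane z -> outline circle"
    v,u=np.mgrid[0:384,0:512].astype(float);P=plane(c,u,v,z)
    m=(np.hypot(P[...,0]-x,P[...,1]-y)<rad)&fn(im.astype(int))
    Q=P[m][:,:2].astype(np.float32); h=cv2.convexHull(Q)
    return len(Q),np.round(Q.mean(0),4),[np.round(a,4) for a in cv2.minEnclosingCircle(Q)],np.round(cv2.fitEllipse(h)[0],4)
dark=lambda p:p.sum(-1)<180
E
python3 - <<'E'
from h import *
for f in("top0","b1_top"):
    im=cv2.imread(f"pics/{f}.png"); print(f,seg("top",im,.447,.065,.024,.045,dark))
E
```

```text
top0 (395, array([0.4474, 0.0651], dtype=float32), [array([0.447 , 0.0644]), np.float64(0.0271)], array([0.4474, 0.0651]))
b1_top (383, array([0.4483, 0.0632], dtype=float32), [array([0.4484, 0.0626]), np.float64(0.0268)], array([0.4485, 0.063 ]))
```

```bash
python3 - <<'E'
from h import *
go(.4462,.0637,.0048,14.5)
E
```

```text
travel [  8.   -28.89   9.99] spin 0.1 (or -179.9) jaw 14.59 j6 -0.84 t 9.475
```

arm_command:
  plan:
    - {"travel": [8,-29,2],"spin": 0,"claw": 1}
    - {"travel": [8,-29,2],"spin": 0,"claw": 1}
    - {"travel": [8,-29,2],"spin": 0,"claw": 1}
    - {"travel": [8,-29,2],"spin": 0,"claw": 1}
    - {"travel": [8,-29,2],"spin": 0,"claw": 1}
    - {"travel": [8,-29,2],"spin": 0,"claw": 1}
    - {"travel": [8,-29,2],"spin": 0,"claw": 1}
    - {"travel": [8,-29,2],"spin": 0,"claw": 1}
    - {"travel": [8,-29,7],"spin": 0,"claw": 1}
    - {"travel": [8,-29,10],"spin": 0,"claw": 1}
    - {"travel": [8,-29,10],"spin": 0,"claw": 1}
    - {"travel": [8,-29,10],"spin": 0,"claw": 1}
    - {"travel": [8,-29,10],"spin": 0,"claw": 0.5}
    - {"travel": [8,-29,10],"spin": 0,"claw": 0.5}
    - {"travel": [8,-29,10],"spin": 0,"claw": 0.5}
    - {"travel": [8,-29,10],"spin": 0,"claw": 0.5}
    - {"travel": [8,-29,10],"spin": 0,"claw": 0.5}
    - {"travel": [8,-29,10],"spin": 0,"claw": 0.5}
    - {"travel": [8,-29,5],"spin": 0,"claw": 0.5}
    - {"travel": [8,-29,2],"spin": 0,"claw": 0.5}

```text
time_s: 11.98
tcp_pos: [0.4463, 0.0637, 0.2721]
eef_rot: [[0.968, 0.25, 0.0], [0.25, -0.968, 0.0], [0.0, 0.0, -1.0]]
force: [-0.4, -0.0, -0.8]
opening: 0.598
```

```bash
python3 - <<'E'
from h import *
go(.4462,.0637,.0848,14.5)
go(.4596,.2754,.0848,14.5)
E
```

```text
travel [-0.01 -0.    0.12] spin 0.0 (or -180.0) jaw 14.5 j6 -0.21 t 11.975
travel [  6.59 -20.16   0.12] spin 0.0 (or -180.0) jaw 14.5 j6 -0.21 t 11.975
```

arm_command:
  plan:
    - {"travel": [1.6,-5,-2],"spin": 0,"claw": 0.5}
    - {"travel": [4,-12,-2],"spin": 0,"claw": 0.5}
    - {"travel": [6,-18,-2],"spin": 0,"claw": 0.5}
    - {"travel": [6.6,-20.2,-2],"spin": 0,"claw": 0.5}
    - {"travel": [6.6,-20.2,-2],"spin": 0,"claw": 0.5}
    - {"travel": [6.6,-20.2,0],"spin": 0,"claw": 0.5}
    - {"travel": [6.6,-20.2,2],"spin": 0,"claw": 0.5}
    - {"travel": [6.6,-20.2,3.5],"spin": 0,"claw": 0.5}
    - {"travel": [6.6,-20.2,3.5],"spin": 0,"claw": 0.5}
    - {"travel": [6.6,-20.2,3.5],"spin": 0,"claw": 0.5}
    - {"travel": [6.6,-20.2,3.5],"spin": 0,"claw": 0.5}
    - {"travel": [6.6,-20.2,3.5],"spin": 0,"claw": 0.5}

```text
time_s: 13.48
tcp_pos: [0.4596, 0.2758, 0.2362]
eef_rot: [[0.968, 0.25, 0.001], [0.25, -0.968, 0.0], [0.001, -0.0, -1.0]]
force: [-0.8, -0.3, -0.7]
opening: 0.597
```

```bash
python3 - <<'E'
from h import *
s=ctrl.state();print(s["force"],s["tcp_pos"])
p,d=optics.snapshot("side");cv2.imwrite("pics/c1.png",cv2.resize(p[50:230,80:320],(800,600)))
p,d=optics.snapshot("top");cv2.imwrite("pics/c1t.png",p)
go(.4596,.2754,.0286,14.5)
E
```

```text
[-0.75114174 -0.25590532 -0.65368836] [0.45964487 0.27584978 0.23620719]
travel [-0.01  0.04  2.13] spin 0.0 (or -180.0) jaw 14.51 j6 0.2 t 13.575
```

View pics/c1.png

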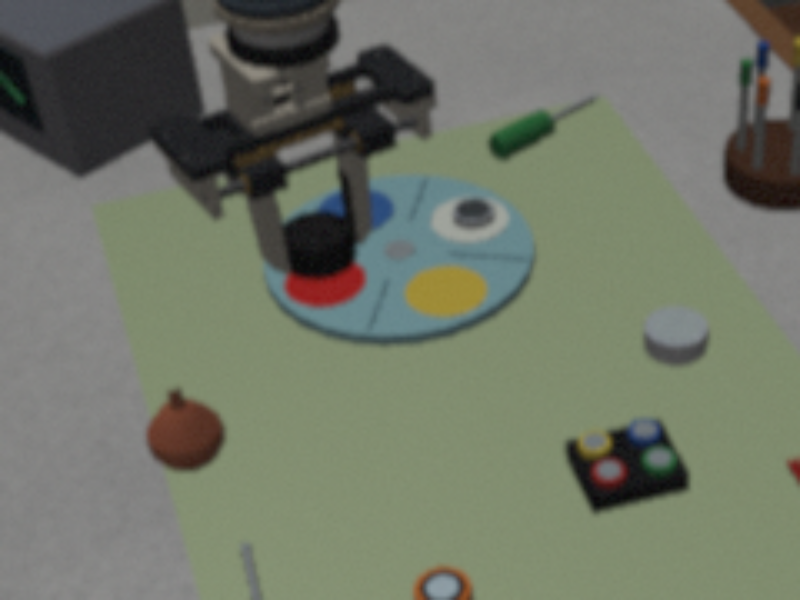

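arm_command:
  plan:
    - {"travel": [0,0,1],"spin": 0,"claw": 0.5}
    - {"travel": [0,0,1.7],"spin": 0,"claw": 0.5}
    - {"travel": [0,0,1.9],"spin": 0,"claw": 0.5}
    - {"travel": [0,0,2.0],"spin": 0,"claw": 0.5}
    - {"travel": [0,0,2.0],"spin": 0,"claw": 0.5}
    - {"travel": [0,0,2.0],"spin": 0,"claw": 0.5}

```text
time_s: 14.32
tcp_pos: [0.4596, 0.2758, 0.2159]
eef_rot: [[0.968, 0.25, 0.0], [0.25, -0.968, 0.0], [0.0, -0.0, -1.0]]
force: [-0.5, 1.1, -1.1]
opening: 0.595
```

arm_command:
  plan:
    - {"travel": [0,0,0.05],"spin": 0,"claw": 0.5}
    - {"travel": [0,0,0.08],"spin": 0,"claw": 0.5}
    - {"travel": [0,0,0.08],"spin": 0,"claw": 0.5}
    - {"travel": [0,0,0.08],"spin": 0,"claw": 0.5}

```text
time_s: 14.82
tcp_pos: [0.4595, 0.2758, 0.2149]
eef_rot: [[0.968, 0.25, 0.0], [0.25, -0.968, -0.0], [0.0, 0.0, -1.0]]
force: [-0.7, -0.0, -0.2]
opening: 0.595
```

arm_command:
  plan:
    - {"travel": [0,0,0.02],"spin": 0,"claw": 0.5}
    - {"travel": [0,0,0.02],"spin": 0,"claw": 0.5}
    - {"travel": [0,0,0.02],"spin": 0,"claw": 0.63}
    - {"travel": [0,0,0.02],"spin": 0,"claw": 0.7}
    - {"travel": [0,0,0.02],"spin": 0,"claw": 0.9}
    - {"travel": [0,0,0.02],"spin": 0,"claw": 0.9}
    - {"travel": [0,0,0.02],"spin": 0,"claw": 0.9}
    - {"travel": [0,0,-2],"spin": 0,"claw": 0.9}
    - {"travel": [0,0,-7],"spin": 0,"claw": 0.9}
    - {"travel": [-5,15,-9],"spin": 0,"claw": 1}
    - {"travel": [-13,35,-9],"spin": 0,"claw": 1}
    - {"travel": [-13,45,-9],"spin": 0,"claw": 1}
    - {"travel": [-13,45,-9],"spin": 0,"claw": 1}
    - {"travel": [-13,45,-9],"spin": 0,"claw": 1}
    - {"travel": [-13,45,-9],"spin": 0,"claw": 1}
    - {"travel": [-13,45,-9],"spin": 0,"claw": 1}
    - {"travel": [-13,45,-9],"spin": 0,"claw": 1}
    - {"travel": [-13,45,-9],"spin": 0,"claw": 1}
    - {"travel": [-13,45,-9],"spin": 0,"claw": 1}

```text
time_s: 17.2
tcp_pos: [0.4463, -0.1918, 0.3048]
eef_rot: [[0.968, 0.251, -0.0], [0.251, -0.968, 0.0], [-0.0, -0.001, -1.0]]
force: [0.2, -0.3, -0.5]
opening: 1.0
```

```bash
python3 - <<'E'
from look import *
look([("cushion_c",.048)],"d1")
go(.421,-.203,.10,14.5)
a=cv2.imread("pics/d1_top.png");print(seg("top",a,.461,.275,.048,.045,dark))
for f in("top0","d1_top"):
  im=cv2.imread(f"pics/{f}.png")
  for nm,z,x,y,fn in(("yellow",.024,.54,.23,lambda p:(p[...,2]>130)&(p[...,1]>110)&(p[...,0]<90)),("blue",.024,.508,.355,lambda p:(p[...,0]>120)&(p[...,2]<80))):
    print(f,nm,seg("top",im,x,y,z,.05,fn))
b=cv2.imread("pics/d1_side.png");cv2.imwrite("pics/d1.png",np.hstack([cv2.resize(a[150:300,60:260],(400,300)),cv2.resize(b[60:240,100:340],(400,300))]))
E
```

```text
top cushion_c [(0.85, 479, 'cen', [0.4615, 0.2736, 0.049], 'mec', 0.4608, 0.2745, 'R', 0.0275), (0.74, np.int64(175), 'few', np.float64(-0.00029258525775932576), np.float64(0.010346263675437561))]
red 23 [0.47264892 0.25585648] ((0.46781718730926514, 0.2638559937477112), 0.024272408336400986)
side cushion_c []
travel [-2.76  0.47  1.89] spin 0.1 (or -179.9) jaw 14.58 j6 -0.76 t 17.4
(476, array([0.4617, 0.272 ], dtype=float32), [array([0.461, 0.272]), np.float64(0.0295)], array([0.4617, 0.272 ]))
top0 yellow (499, array([0.5431, 0.2296], dtype=float32), [array([0.5432, 0.2295]), np.float64(0.0303)], array([0.5431, 0.2294]))
top0 blue (512, array([0.507 , 0.3567], dtype=float32), [array([0.507 , 0.3564]), np.float64(0.0304)], array([0.5071, 0.3565]))
d1_top yellow (483, array([0.5432, 0.2296], dtype=float32), [array([0.5431, 0.2297]), np.float64(0.0297)], array([0.5431, 0.2296]))
d1_top blue (497, array([0.507 , 0.3567], dtype=float32), [array([0.507 , 0.3567]), np.float64(0.03)], array([0.5071, 0.3568]))
```

View pics/d1.png

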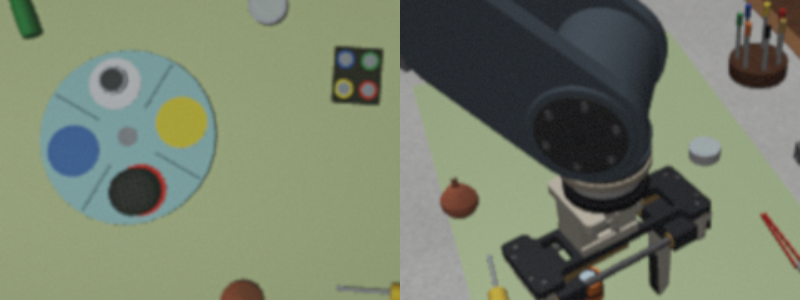

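arm_command:
  plan:
    - {"travel": [-2.75,0.42,4],"spin": 90,"claw": 1}
    - {"travel": [-2.75,0.42,4],"spin": 90,"claw": 1}
    - {"travel": [-2.75,0.42,4],"spin": 90,"claw": 1}
    - {"travel": [-2.75,0.42,4],"spin": 90,"claw": 1}
    - {"travel": [-2.75,0.42,4],"spin": 90,"claw": 1}
    - {"travel": [-2.75,0.42,4],"spin": 90,"claw": 1}
    - {"travel": [-2.75,0.42,4],"spin": 90,"claw": 1}
    - {"travel": [-2.75,0.42,4],"spin": 90,"claw": 0.8}
    - {"travel": [-2.75,0.42,4],"spin": 90,"claw": 0.8}
    - {"travel": [-2.75,0.42,7],"spin": 90,"claw": 0.8}
    - {"travel": [-2.75,0.42,11.4],"spin": 90,"claw": 0.8}
    - {"travel": [-2.75,0.42,11.4],"spin": 90,"claw": 0.8}
    - {"travel": [-2.75,0.42,11.4],"spin": 90,"claw": 0.8}
    - {"travel": [-2.75,0.42,11.4],"spin": 90,"claw": 0.35}
    - {"travel": [-2.75,0.42,11.4],"spin": 90,"claw": 0.35}
    - {"travel": [-2.75,0.42,11.4],"spin": 90,"claw": 0.35}
    - {"travel": [-2.75,0.42,11.4],"spin": 90,"claw": 0.35}
    - {"travel": [-2.75,0.42,11.4],"spin": 90,"claw": 0.35}
    - {"travel": [-2.75,0.42,11.4],"spin": 90,"claw": 0.35}

```text
time_s: 19.77
tcp_pos: [0.4209, -0.2034, 0.1911]
eef_rot: [[0.25, -0.968, 0.0], [-0.968, -0.25, -0.0], [0.0, -0.0, -1.0]]
force: [-0.5, 0.4, 6.2]
opening: 0.421
```

arm_command:
  plan:
    - {"travel": [0,0,0],"spin": 0,"claw": 0.75}
    - {"travel": [0,0,0],"spin": 0,"claw": 0.75}
    - {"travel": [0,0,0],"spin": 0,"claw": 0.75}
    - {"travel": [0,0,0],"spin": -90,"claw": 0.75}
    - {"travel": [0,0,0],"spin": -90,"claw": 0.75}
    - {"travel": [0,0,0],"spin": -90,"claw": 0.75}
    - {"travel": [0,0,0],"spin": -90,"claw": 0.75}
    - {"travel": [0,0,0],"spin": -90,"claw": 0.75}
    - {"travel": [0,0,0],"spin": -90,"claw": 0.75}
    - {"travel": [0,0,0],"spin": -90,"claw": 0.75}
    - {"travel": [0,0,0],"spin": -90,"claw": 0.75}
    - {"travel": [0,0,0],"spin": -90,"claw": 0.75}
    - {"travel": [0,0,0],"spin": -90,"claw": 0.75}
    - {"travel": [0,0,0],"spin": -90,"claw": 0.75}
    - {"travel": [0,0,0],"spin": -90,"claw": 0.35}
    - {"travel": [0,0,0],"spin": -90,"claw": 0.35}
    - {"travel": [0,0,0],"spin": -90,"claw": 0.35}
    - {"travel": [0,0,0],"spin": -90,"claw": 0.35}
    - {"travel": [0,0,0],"spin": -90,"claw": 0.35}

```text
time_s: 22.15
tcp_pos: [0.4208, -0.2034, 0.1909]
eef_rot: [[0.968, 0.25, 0.0], [0.25, -0.968, -0.0], [0.0, 0.0, -1.0]]
force: [-0.1, -0.9, -0.2]
opening: 0.423
```

arm_command:
  plan:
    - {"travel": [0,0,-3],"spin": 0,"claw": 0.35}
    - {"travel": [0,0,-8],"spin": 0,"claw": 0.35}
    - {"travel": [0,0,-12],"spin": 0,"claw": 0.35}
    - {"travel": [0,0,-12],"spin": 0,"claw": 0.35}
    - {"travel": [0,0,-12],"spin": 0,"claw": 0.35}

```text
time_s: 22.78
tcp_pos: [0.4205, -0.2032, 0.3101]
eef_rot: [[0.968, 0.25, -0.001], [0.25, -0.968, 0.001], [-0.001, -0.001, -1.0]]
force: [0.2, 0.3, -1.0]
opening: 0.427
```

```bash
python3 - <<'E'
from h import *
s=ctrl.state();print(s["force"],s["tcp_pos"])
p,d=optics.snapshot("side");cv2.imwrite("pics/e1.png",cv2.resize(p[120:360,120:440],(800,600)))
go(.4596,.2757,.12,14.5)
E
```

```text
[ 0.17311465  0.30244882 -0.96494847] [ 0.42052718 -0.20317349  0.31013382]
travel [ 15.78 -45.38   0.41] spin 0.0 (or -180.0) jaw 14.5 j6 -0.8 t 22.825
```

View pics/e1.png

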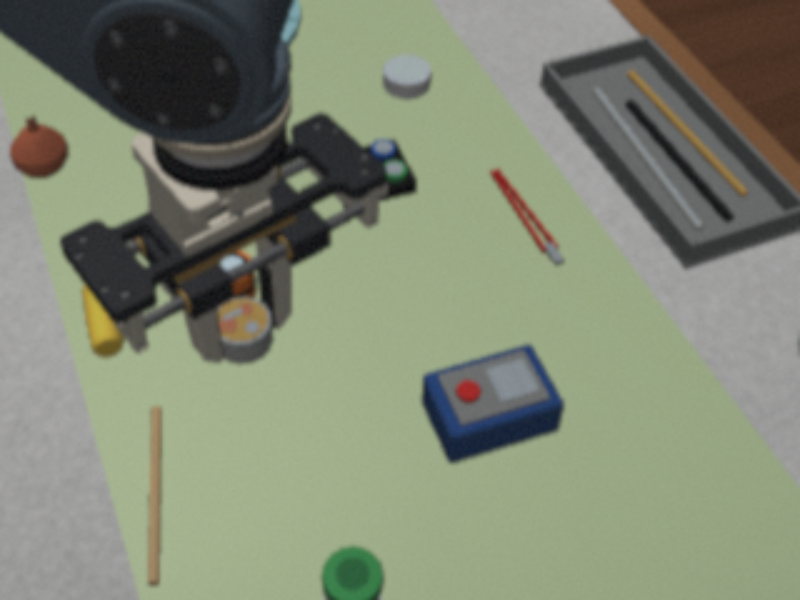

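arm_command:
  plan:
    - {"travel": [1.5,-5,0],"spin": 0,"claw": 0.35}
    - {"travel": [3.5,-10,0],"spin": 0,"claw": 0.35}
    - {"travel": [5.5,-16,0],"spin": 0,"claw": 0.35}
    - {"travel": [7.6,-22,0],"spin": 0,"claw": 0.35}
    - {"travel": [9.7,-28,0],"spin": 0,"claw": 0.35}
    - {"travel": [11.8,-34,0],"spin": 0,"claw": 0.35}
    - {"travel": [13.9,-40,0],"spin": 0,"claw": 0.35}
    - {"travel": [15,-43.5,0],"spin": 0,"claw": 0.35}
    - {"travel": [15.75,-45.4,0],"spin": 0,"claw": 0.35}
    - {"travel": [15.75,-45.4,0],"spin": 0,"claw": 0.35}
    - {"travel": [15.75,-45.4,0],"spin": 0,"claw": 0.35}
    - {"travel": [15.75,-45.4,3],"spin": 0,"claw": 0.35}
    - {"travel": [15.75,-45.4,5],"spin": 0,"claw": 0.35}
    - {"travel": [15.75,-45.4,5],"spin": 0,"claw": 0.35}
    - {"travel": [15.75,-45.4,5],"spin": 0,"claw": 0.35}

```text
time_s: 24.7
tcp_pos: [0.46, 0.2751, 0.2617]
eef_rot: [[0.968, 0.25, 0.001], [0.25, -0.968, 0.0], [0.001, -0.0, -1.0]]
force: [1.0, 0.7, -0.5]
opening: 0.422
```

```bash
python3 - <<'E'
from h import *
s=ctrl.state();print(s["force"],s["tcp_pos"])
p,d=optics.snapshot("side");cv2.imwrite("pics/f1.png",cv2.resize(p[50:230,80:320],(800,600)))
go(.4595,.2758,.0528,14.5)
E
```

```text
[ 0.95213196  0.68603129 -0.46054297] [0.45996497 0.27508228 0.26174755]
travel [-0.03 -0.06  2.3 ] spin -0.0 (or +180.0) jaw 14.47 j6 0.2 t 24.75
```

View pics/f1.png

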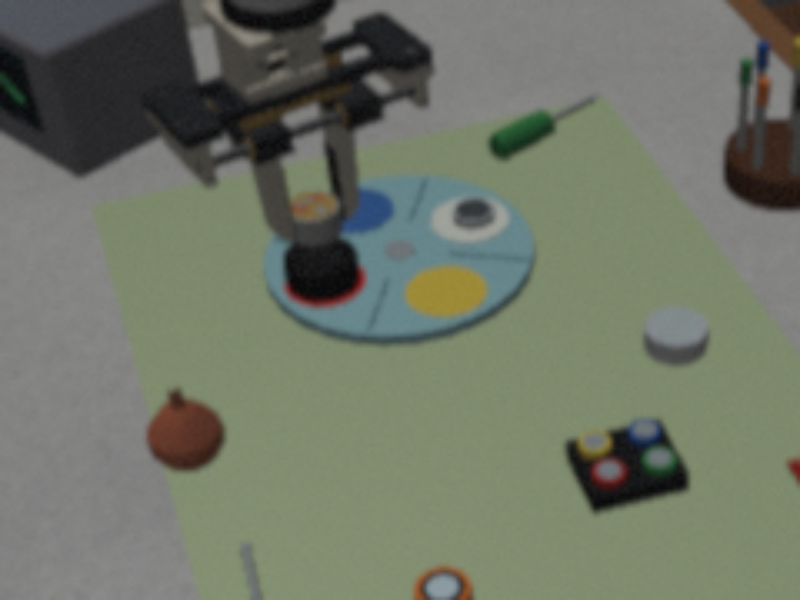

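arm_command:
  plan:
    - {"travel": [0,0,1],"spin": 0,"claw": 0.35}
    - {"travel": [0,-0.05,1.7],"spin": 0,"claw": 0.35}
    - {"travel": [0,-0.05,2.0],"spin": 0,"claw": 0.35}
    - {"travel": [0,-0.05,2.15],"spin": 0,"claw": 0.35}
    - {"travel": [0,-0.05,2.2],"spin": 0,"claw": 0.35}
    - {"travel": [0,-0.05,2.22],"spin": 0,"claw": 0.35}
    - {"travel": [0,-0.05,2.22],"spin": 0,"claw": 0.35}

```text
time_s: 25.62
tcp_pos: [0.4595, 0.2761, 0.2389]
eef_rot: [[0.968, 0.25, 0.0], [0.25, -0.968, 0.0], [0.0, -0.0, -1.0]]
force: [-1.5, -1.0, 1.5]
opening: 0.421
```

arm_command:
  plan:
    - {"travel": [0,0,0],"spin": 0,"claw": 0.46}
    - {"travel": [0,0,0],"spin": 0,"claw": 0.52}
    - {"travel": [0,0,0],"spin": 0,"claw": 0.65}
    - {"travel": [0,0,0],"spin": 0,"claw": 0.75}
    - {"travel": [0,0,0],"spin": 0,"claw": 0.75}
    - {"travel": [0,0,-2],"spin": 0,"claw": 0.75}
    - {"travel": [0,0,-7],"spin": 0,"claw": 0.75}
    - {"travel": [-5,15,-9],"spin": 0,"claw": 1}
    - {"travel": [-14,40,-9],"spin": 0,"claw": 1}
    - {"travel": [-17,58,-9],"spin": 0,"claw": 1}
    - {"travel": [-17,58,-9],"spin": 0,"claw": 1}
    - {"travel": [-17,58,-9],"spin": 0,"claw": 1}
    - {"travel": [-17,58,-9],"spin": 0,"claw": 1}
    - {"travel": [-17,58,-9],"spin": 0,"claw": 1}
    - {"travel": [-17,58,-9],"spin": 0,"claw": 1}
    - {"travel": [-17,58,-9],"spin": 0,"claw": 1}
    - {"travel": [-17,58,-9],"spin": 0,"claw": 1}
    - {"travel": [-17,58,-9],"spin": 0,"claw": 1}

```text
time_s: 27.88
tcp_pos: [0.4397, -0.3303, 0.3286]
eef_rot: [[0.969, 0.248, 0.0], [0.248, -0.969, -0.001], [0.0, 0.001, -1.0]]
force: [0.2, 0.7, -0.6]
opening: 1.001
```

```bash
python3 - <<'E'
from look import *
look([("cushion_c",.048),("movement_c",.070),"loupe_c"],"g1")
go(.4407,-.3462,.12,14.5)
a=cv2.imread("pics/g1_top.png")
for nm,z,x,y,fn in(("yellow",.024,.54,.23,lambda p:(p[...,2]>130)&(p[...,1]>110)&(p[...,0]<90)),("blue",.024,.508,.355,lambda p:(p[...,0]>120)&(p[...,2]<80))):
    print(nm,seg("top",a,x,y,z,.05,fn))
b=cv2.imread("pics/g1_side.png");cv2.imwrite("pics/g1.png",np.hstack([cv2.resize(a[150:300,60:260],(400,300)),cv2.resize(b[60:240,100:340],(400,300))]))
E
```

```text
top cushion_c [(0.7, 204, 'cen', [0.464, 0.2598, 0.0485], 'mec', 0.461, 0.2718, 'R', 0.0269)]
top movement_c [(0.72, 262, 'cen', [0.4611, 0.2746, 0.0711], 'mec', 0.4606, 0.2749, 'R', 0.0197)]
top loupe_c [(0.76, 181, 'cen', [0.4501, -0.0625, 0.0352], 'mec', 0.4499, -0.0625, 'R', 0.0176)]
red 24 [0.46989128 0.25543126] ((0.46424925327301025, 0.2660635709762573), 0.026588598266243935)
side cushion_c []
side movement_c []
side loupe_c [(0.72, 182, 'cen', [0.4393, -0.0666, 0.0337], 'mec', 0.445, -0.0658, 'R', 0.0167)]
travel [-0.44  1.84  2.28] spin 0.1 (or -179.9) jaw 14.57 j6 -0.98 t 28.275
yellow (495, array([0.5431, 0.2297], dtype=float32), [array([0.5431, 0.2296]), np.float64(0.0303)], array([0.5431, 0.2295]))
blue (509, array([0.5069, 0.3568], dtype=float32), [array([0.5068, 0.3564]), np.float64(0.0303)], array([0.507 , 0.3566]))
```

View pics/g1.png

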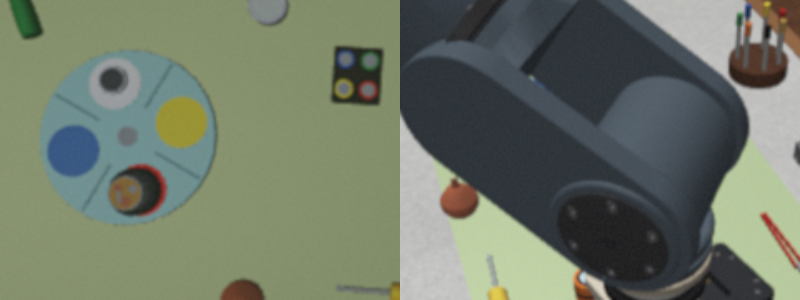

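arm_command:
  plan:
    - {"travel": [-0.43,1.82,4],"spin": -72.6,"claw": 1}
    - {"travel": [-0.43,1.82,4],"spin": -72.6,"claw": 1}
    - {"travel": [-0.43,1.82,4],"spin": -72.6,"claw": 1}
    - {"travel": [-0.43,1.82,4],"spin": -72.6,"claw": 1}
    - {"travel": [-0.43,1.82,4],"spin": -72.6,"claw": 1}
    - {"travel": [-0.43,1.82,4],"spin": -72.6,"claw": 1}
    - {"travel": [-0.43,1.82,4],"spin": -72.6,"claw": 0.8}
    - {"travel": [-0.43,1.82,4],"spin": -72.6,"claw": 0.8}
    - {"travel": [-0.43,1.82,8],"spin": -72.6,"claw": 0.8}
    - {"travel": [-0.43,1.82,12.6],"spin": -72.6,"claw": 0.8}
    - {"travel": [-0.43,1.82,12.6],"spin": -72.6,"claw": 0.8}
    - {"travel": [-0.43,1.82,12.6],"spin": -72.6,"claw": 0.8}
    - {"travel": [-0.43,1.82,12.6],"spin": -72.6,"claw": 0.35}
    - {"travel": [-0.43,1.82,12.6],"spin": -72.6,"claw": 0.35}
    - {"travel": [-0.43,1.82,12.6],"spin": -72.6,"claw": 0.35}
    - {"travel": [-0.43,1.82,12.6],"spin": -72.6,"claw": 0.35}
    - {"travel": [-0.43,1.82,12.6],"spin": -72.6,"claw": 0.35}
    - {"travel": [-0.43,1.82,12.6],"spin": -72.6,"claw": 0.35}

```text
time_s: 30.52
tcp_pos: [0.4406, -0.3467, 0.203]
eef_rot: [[0.051, 0.999, 0.0], [0.999, -0.051, -0.0], [-0.0, 0.0, -1.0]]
force: [-0.7, 0.6, 5.0]
opening: 0.42
```

arm_command:
  plan:
    - {"travel": [0,0,0],"spin": 0,"claw": 0.75}
    - {"travel": [0,0,0],"spin": 0,"claw": 0.75}
    - {"travel": [0,0,0],"spin": 0,"claw": 0.75}
    - {"travel": [0,0,0],"spin": 90,"claw": 0.75}
    - {"travel": [0,0,0],"spin": 90,"claw": 0.75}
    - {"travel": [0,0,0],"spin": 90,"claw": 0.75}
    - {"travel": [0,0,0],"spin": 90,"claw": 0.75}
    - {"travel": [0,0,0],"spin": 90,"claw": 0.75}
    - {"travel": [0,0,0],"spin": 90,"claw": 0.75}
    - {"travel": [0,0,0],"spin": 90,"claw": 0.75}
    - {"travel": [0,0,0],"spin": 90,"claw": 0.75}
    - {"travel": [0,0,0],"spin": 90,"claw": 0.75}
    - {"travel": [0,0,0],"spin": 90,"claw": 0.75}
    - {"travel": [0,0,0],"spin": 90,"claw": 0.75}
    - {"travel": [0,0,0],"spin": 90,"claw": 0.35}
    - {"travel": [0,0,0],"spin": 90,"claw": 0.35}
    - {"travel": [0,0,0],"spin": 90,"claw": 0.35}
    - {"travel": [0,0,0],"spin": 90,"claw": 0.35}
    - {"travel": [0,0,0],"spin": 90,"claw": 0.35}

```text
time_s: 32.9
tcp_pos: [0.4405, -0.3467, 0.2027]
eef_rot: [[0.999, -0.05, -0.0], [-0.05, -0.999, 0.0], [-0.0, -0.0, -1.0]]
force: [1.1, -0.6, 0.1]
opening: 0.425
```

arm_command:
  plan:
    - {"travel": [0,0,-3],"spin": 0,"claw": 0.35}
    - {"travel": [0,0,-8],"spin": 0,"claw": 0.35}
    - {"travel": [0,0,-10],"spin": 0,"claw": 0.35}
    - {"travel": [0,0,-10],"spin": 0,"claw": 0.35}
    - {"travel": [0,0,-10],"spin": 0,"claw": 0.35}

```text
time_s: 33.52
tcp_pos: [0.4403, -0.3465, 0.3016]
eef_rot: [[0.999, -0.051, -0.001], [-0.051, -0.999, 0.001], [-0.001, -0.001, -1.0]]
force: [0.9, 1.0, -1.0]
opening: 0.42
```

```bash
python3 - <<'E'
from h import *
s=ctrl.state();print(s["force"],s["tcp_pos"])
p,d=optics.snapshot("side");cv2.imwrite("pics/i1.png",cv2.resize(p[144:384,120:440],(800,600)))
go(.5987,-.07,.12,-2.8)
E
```

```text
[ 0.90300005  1.02258862 -1.01918278] [ 0.44030096 -0.34647189  0.30158617]
travel [ 14.42 -28.41  -0.46] spin -0.1 (or +179.9) jaw -2.89 j6 -0.7 t 33.575
```

View pics/i1.png

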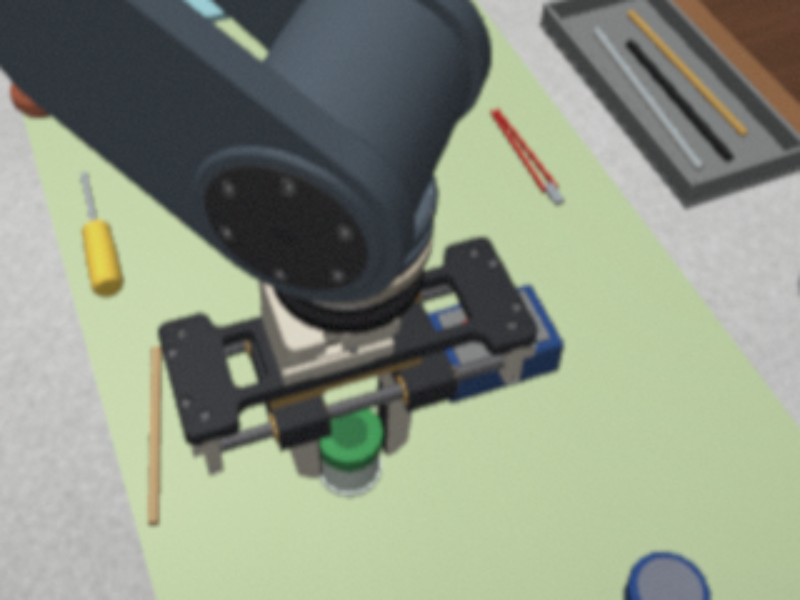

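arm_command:
  plan:
    - {"travel": [2.2,-4.4,0],"spin": 0,"claw": 0.35}
    - {"travel": [5,-9.8,0],"spin": 0,"claw": 0.35}
    - {"travel": [7.7,-15.2,0],"spin": 0,"claw": 0.35}
    - {"travel": [10.5,-20.6,0],"spin": 0,"claw": 0.35}
    - {"travel": [13,-25.6,0],"spin": 0,"claw": 0.35}
    - {"travel": [14.4,-28.4,0],"spin": 0,"claw": 0.35}
    - {"travel": [14.4,-28.4,0],"spin": 0,"claw": 0.35}
    - {"travel": [14.4,-28.4,2],"spin": 0,"claw": 0.35}
    - {"travel": [14.4,-28.4,5],"spin": 0,"claw": 0.35}
    - {"travel": [14.4,-28.4,8],"spin": 0,"claw": 0.35}
    - {"travel": [14.4,-28.4,9],"spin": 0,"claw": 0.35}
    - {"travel": [14.4,-28.4,9],"spin": 0,"claw": 0.35}
    - {"travel": [14.4,-28.4,9],"spin": 0,"claw": 0.35}

```text
time_s: 35.2
tcp_pos: [0.599, -0.0706, 0.2138]
eef_rot: [[0.999, -0.051, 0.001], [-0.051, -0.999, -0.0], [0.001, 0.0, -1.0]]
force: [-0.5, 0.1, -0.1]
opening: 0.423
```

```bash
python3 - <<'E'
from h import *
go(.5987,-.07,.0168,-2.8)
E
```

```text
travel [-0.03 -0.06  1.09] spin -0.1 (or +179.9) jaw -2.91 j6 -0.14 t 35.2
```

Lower, release, and swing toward the loupe side while staying clear for a look.

arm_command:
  plan:
    - {"travel": [0,-0.05,0.6],"spin": 0,"claw": 0.35}
    - {"travel": [0,-0.05,0.95],"spin": 0,"claw": 0.35}
    - {"travel": [0,-0.05,1.05],"spin": 0,"claw": 0.35}
    - {"travel": [0,-0.05,1.08],"spin": 0,"claw": 0.35}
    - {"travel": [0,-0.05,1.08],"spin": 0,"claw": 0.35}
    - {"travel": [0,-0.05,1.08],"spin": 0,"claw": 0.46}
    - {"travel": [0,-0.05,1.08],"spin": 0,"claw": 0.55}
    - {"travel": [0,-0.05,1.08],"spin": 0,"claw": 0.7}
    - {"travel": [0,-0.05,1.08],"spin": 0,"claw": 0.7}
    - {"travel": [0,-0.05,-2],"spin": 0,"claw": 0.7}
    - {"travel": [0,-0.05,-8],"spin": 0,"claw": 0.8}
    - {"travel": [-4,2,-10],"spin": 0,"claw": 1}
    - {"travel": [-24,10,-10],"spin": 0,"claw": 1}
    - {"travel": [-24,10,-10],"spin": 0,"claw": 1}
    - {"travel": [-24,10,-10],"spin": 0,"claw": 1}
    - {"travel": [-24,10,-10],"spin": 0,"claw": 1}
    - {"travel": [-24,10,-10],"spin": 0,"claw": 1}

```text
time_s: 37.33
tcp_pos: [0.3529, -0.1584, 0.313]
eef_rot: [[0.999, -0.053, 0.0], [-0.053, -0.999, -0.0], [0.0, 0.0, -1.0]]
force: [0.3, 0.5, 1.0]
opening: 0.997
```

```bash
cat > blocks.py <<'E'
from look import *
def blocks(tag):
    for c in("top",):
        d=optics.snapshot(c)[1]; W=cloud(c,d);W[d==0]=np.nan
        for n,zz in(("oil_stand",(.010,.035)),("demag",(.034,.06))):
            r=optics.trace(c,n)
            for k in r[:1]:
                P=W[k["pixels"]];P=P[(P[:,2]>zz[0])&(P[:,2]<zz[1])]
                print(c,n,round(k["score"],2),cv2.minAreaRect(P[:,:2].astype(np.float32)))
E
python3 - <<'E'
from blocks import *
look(["jar_c","loupe_c"],"j1"); blocks("j1")
s=ctrl.state();print(s["tcp_pos"],s["time_s"])
a=cv2.imread("pics/j1_top.png");b=cv2.imread("pics/j1_side.png");cv2.imwrite("pics/j1.png",cv2.resize(np.hstack([a,b]),(800,300)))
E
```

```text
top jar_c [(0.71, 210, 'cen', [0.599, -0.0687, 0.043], 'mec', 0.5991, -0.0695, 'R', 0.0194)]
top loupe_c [(0.65, 171, 'cen', [0.451, -0.0622, 0.0349], 'mec', 0.4506, -0.0626, 'R', 0.0173)]
red 24 [0.4711765 0.255192 ] ((0.46424925327301025, 0.2660635709762573), 0.026588598266243935)
side jar_c []
side loupe_c [(0.59, 298, 'cen', [0.4513, -0.0688, 0.0339], 'mec', 0.449, -0.0668, 'R', 0.0187), (0.5, np.int64(278), 'few', np.float64(-0.0016009058779520302), np.float64(0.00998404370380368))]
red 6 [0.48247743 0.26024586] ((0.4794307351112366, 0.26006439328193665), 0.015178331173956394)
top oil_stand 0.58 ((0.604023277759552, 0.018819110468029976), (0.05901889130473137, 0.06584751605987549), 86.56747436523438)
top demag 0.61 ((0.5911650657653809, -0.2501724064350128), (0.05915568023920059, 0.09087991714477539), 88.55929565429688)
[ 0.35431312 -0.15789444  0.31263237] 37.775
```

View pics/j1.png

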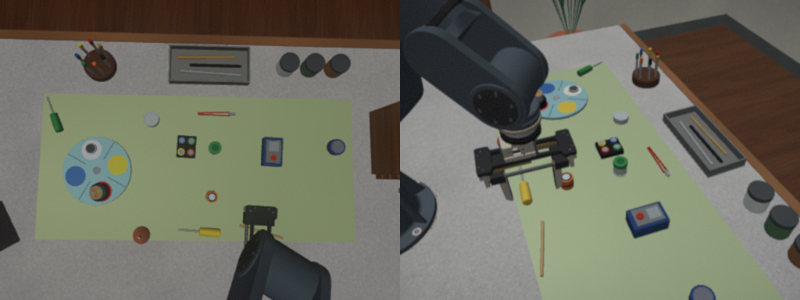

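```bash
python3 - <<'E'
from h import *
go(.4489,-.0617,.006,87.2)
E
```

```text
travel [  8.97 -10.08  12.05] spin 89.9 (or -90.1) jaw -2.85 j6 -0.49 t 37.775
```

arm_command:
  plan:
    - {"travel": [8.97,-10.08,3],"spin": -90,"claw": 1}
    - {"travel": [8.97,-10.08,3],"spin": -90,"claw": 1}
    - {"travel": [8.97,-10.08,3],"spin": -90,"claw": 1}
    - {"travel": [8.97,-10.08,3],"spin": -90,"claw": 1}
    - {"travel": [8.97,-10.08,3],"spin": -90,"claw": 1}
    - {"travel": [8.97,-10.08,3],"spin": -90,"claw": 1}
    - {"travel": [8.97,-10.08,3],"spin": -90,"claw": 1}
    - {"travel": [8.97,-10.08,3],"spin": -90,"claw": 0.8}
    - {"travel": [8.97,-10.08,3],"spin": -90,"claw": 0.8}
    - {"travel": [8.97,-10.08,3],"spin": -90,"claw": 0.8}
    - {"travel": [8.97,-10.08,7],"spin": -90,"claw": 0.8}
    - {"travel": [8.97,-10.08,12],"spin": -90,"claw": 0.8}
    - {"travel": [8.97,-10.08,12],"spin": -90,"claw": 0.8}
    - {"travel": [8.97,-10.08,12],"spin": -90,"claw": 0.8}
    - {"travel": [8.97,-10.08,12],"spin": -90,"claw": 0.3}
    - {"travel": [8.97,-10.08,12],"spin": -90,"claw": 0.3}
    - {"travel": [8.97,-10.08,12],"spin": -90,"claw": 0.3}
    - {"travel": [8.97,-10.08,12],"spin": -90,"claw": 0.3}
    - {"travel": [8.97,-10.08,12],"spin": -90,"claw": 0.3}
    - {"travel": [8.97,-10.08,12],"spin": -90,"claw": 0.3}

```text
time_s: 40.28
tcp_pos: [0.4487, -0.0619, 0.1929]
eef_rot: [[0.051, 0.999, 0.0], [0.999, -0.051, -0.0], [-0.0, 0.0, -1.0]]
force: [-0.9, 0.1, 5.1]
opening: 0.378
```

arm_command:
  plan:
    - {"travel": [0,0,0],"spin": 0,"claw": 0.75}
    - {"travel": [0,0,0],"spin": 0,"claw": 0.75}
    - {"travel": [0,0,0],"spin": 0,"claw": 0.75}
    - {"travel": [0,0,0],"spin": 90,"claw": 0.75}
    - {"travel": [0,0,0],"spin": 90,"claw": 0.75}
    - {"travel": [0,0,0],"spin": 90,"claw": 0.75}
    - {"travel": [0,0,0],"spin": 90,"claw": 0.75}
    - {"travel": [0,0,0],"spin": 90,"claw": 0.75}
    - {"travel": [0,0,0],"spin": 90,"claw": 0.75}
    - {"travel": [0,0,0],"spin": 90,"claw": 0.75}
    - {"travel": [0,0,0],"spin": 90,"claw": 0.75}
    - {"travel": [0,0,0],"spin": 90,"claw": 0.75}
    - {"travel": [0,0,0],"spin": 90,"claw": 0.75}
    - {"travel": [0,0,0],"spin": 90,"claw": 0.75}
    - {"travel": [0,0,0],"spin": 90,"claw": 0.3}
    - {"travel": [0,0,0],"spin": 90,"claw": 0.3}
    - {"travel": [0,0,0],"spin": 90,"claw": 0.3}
    - {"travel": [0,0,0],"spin": 90,"claw": 0.3}
    - {"travel": [0,0,0],"spin": 90,"claw": 0.3}
    - {"travel": [0,0,0],"spin": 90,"claw": 0.3}

```text
time_s: 42.78
tcp_pos: [0.4487, -0.0619, 0.1927]
eef_rot: [[0.999, -0.05, 0.0], [-0.05, -0.999, -0.0], [0.0, 0.0, -1.0]]
force: [0.6, -0.1, 0.1]
opening: 0.381
```

arm_command:
  plan:
    - {"travel": [0,0,-3],"spin": 0,"claw": 0.3}
    - {"travel": [0,0,-8],"spin": 0,"claw": 0.3}
    - {"travel": [0,0,-10],"spin": 0,"claw": 0.3}
    - {"travel": [0,0,-10],"spin": 0,"claw": 0.3}
    - {"travel": [0,0,-10],"spin": 0,"claw": 0.3}

```text
time_s: 43.4
tcp_pos: [0.4483, -0.0619, 0.2918]
eef_rot: [[0.999, -0.051, -0.001], [-0.051, -0.999, 0.0], [-0.001, -0.0, -1.0]]
force: [-0.3, 0.7, -0.8]
opening: 0.383
```

```bash
python3 - <<'E'
from h import *
s=ctrl.state();print(s["force"],s["tcp_pos"])
p,d=optics.snapshot("side");cv2.imwrite("pics/k1.png",cv2.resize(p[84:324,120:440],(800,600)))
go(.5948,-.1605,.12,-2.8)
E
```

```text
[-0.348828    0.65299624 -0.790388  ] [ 0.44832336 -0.06186273  0.29176206]
travel [15.12  9.11 -1.48] spin -0.1 (or +179.9) jaw -2.9 j6 -0.19 t 43.45
```

View pics/k1.png

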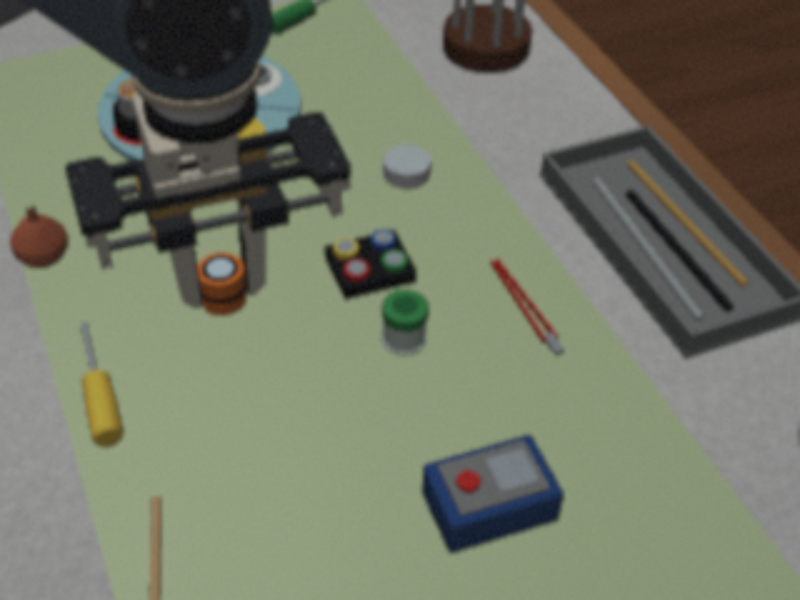

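arm_command:
  plan:
    - {"travel": [3.5,2,0],"spin": 0,"claw": 0.3}
    - {"travel": [7.5,4.5,0],"spin": 0,"claw": 0.3}
    - {"travel": [11.5,7,0],"spin": 0,"claw": 0.3}
    - {"travel": [14,8.5,0],"spin": 0,"claw": 0.3}
    - {"travel": [15.1,9.1,0],"spin": 0,"claw": 0.3}
    - {"travel": [15.1,9.1,0],"spin": 0,"claw": 0.3}
    - {"travel": [15.1,9.1,3],"spin": 0,"claw": 0.3}
    - {"travel": [15.1,9.1,6],"spin": 0,"claw": 0.3}
    - {"travel": [15.1,9.1,8.5],"spin": 0,"claw": 0.3}
    - {"travel": [15.1,9.1,9],"spin": 0,"claw": 0.3}
    - {"travel": [15.1,9.1,9],"spin": 0,"claw": 0.3}
    - {"travel": [15.1,9.1,9],"spin": 0,"claw": 0.3}

```text
time_s: 44.95
tcp_pos: [0.595, -0.1604, 0.2039]
eef_rot: [[0.999, -0.05, 0.001], [-0.05, -0.999, -0.001], [0.001, 0.0, -1.0]]
force: [-0.4, 0.6, -0.8]
opening: 0.382
```

```bash
python3 - <<'E'
from h import *
go(.5946,-.1605,.0068,-2.8)
E
```

```text
travel [-0.04  0.01  1.1 ] spin -0.1 (or +179.9) jaw -2.89 j6 -0.29 t 44.95
```

arm_command:
  plan:
    - {"travel": [0,0,0.6],"spin": 0,"claw": 0.3}
    - {"travel": [0,0,0.95],"spin": 0,"claw": 0.3}
    - {"travel": [0,0,1.05],"spin": 0,"claw": 0.3}
    - {"travel": [0,0,1.09],"spin": 0,"claw": 0.3}
    - {"travel": [0,0,1.09],"spin": 0,"claw": 0.3}
    - {"travel": [0,0,1.09],"spin": 0,"claw": 0.42}
    - {"travel": [0,0,1.09],"spin": 0,"claw": 0.5}
    - {"travel": [0,0,1.09],"spin": 0,"claw": 0.65}
    - {"travel": [0,0,1.09],"spin": 0,"claw": 0.65}
    - {"travel": [0,0,-2],"spin": 0,"claw": 0.65}
    - {"travel": [0,0,-8],"spin": 0,"claw": 0.8}
    - {"travel": [-4,0,-10],"spin": 0,"claw": 1}
    - {"travel": [-27,0,-12],"spin": 0,"claw": 1}
    - {"travel": [-27,0,-12],"spin": 0,"claw": 1}
    - {"travel": [-27,0,-12],"spin": 0,"claw": 1}
    - {"travel": [-27,0,-12],"spin": 0,"claw": 1}
    - {"travel": [-27,0,-12],"spin": 0,"claw": 1}
    - {"travel": [-27,0,-12],"spin": 0,"claw": 1}

```text
time_s: 47.2
tcp_pos: [0.3259, -0.1471, 0.3231]
eef_rot: [[0.999, -0.051, 0.001], [-0.051, -0.999, -0.001], [0.001, 0.001, -1.0]]
force: [-0.0, 0.6, 0.3]
opening: 1.002
```

```bash
python3 - <<'E'
from blocks import *
look(["jar_c","loupe_c","case_tin_c",("tweezers_c",.007),("movement_c",.07),("cushion_c",.048)],"l1"); blocks("l1")
s=ctrl.state();print(s["tcp_pos"],s["time_s"])
a=cv2.imread("pics/l1_top.png");b=cv2.imread("pics/l1_side.png")
cv2.imwrite("pics/l1.png",np.hstack([cv2.resize(a[130:250,200:380],(450,300)),cv2.resize(b[80:320,120:440],(350,262)).copy() if 0 else cv2.resize(b[80:320,120:440],(350,300))]))
green=lambda p:(p[...,1]>p[...,2]*1.6)&(p[...,1]>p[...,0]*1.4)
orange=lambda p:(p[...,2]>p[...,0]*1.9)&(p[...,2]>p[...,1]*1.3)
print("green",seg("top",a,.599,-.07,.042,.03,green)); print("orange",seg("top",a,.595,-.16,.034,.03,orange))
E
```

```text
top jar_c [(0.65, 230, 'cen', [0.599, -0.0694, 0.0431], 'mec', 0.5995, -0.0698, 'R', 0.0196)]
top loupe_c [(0.71, 182, 'cen', [0.5954, -0.1584, 0.0351], 'mec', 0.5954, -0.1587, 'R', 0.017)]
top case_tin_c [(0.51, 300, 'cen', [0.6879, 0.1308, 0.0213], 'mec', 0.689, 0.131, 'R', 0.0239), (0.43, np.int64(284), 'few', np.float64(0.04879283714557425), np.float64(0.07565834273531957))]
top tweezers_c [(0.76, 129, 'cen', [0.7141, -0.0969, 0.0059], 'mec', 0.7132, -0.0762, 'R', 0.0582), (0.24, 200, 'cen', [0.5896, -0.1468, 0.0046], 'mec', 0.5915, -0.15, 'R', 0.0135)]
top movement_c [(0.5, 290, 'cen', [0.4605, 0.2745, 0.0712], 'mec', 0.4603, 0.2756, 'R', 0.02), (0.29, np.int64(5537), 'few', np.float64(-0.0012167257182957858), np.float64(0.07267687761256314))]
top cushion_c [(0.72, np.int64(5491), 'few', np.float64(0.0007997105642713054), np.float64(0.04963448922498381)), (0.55, 218, 'cen', [0.4639, 0.2631, 0.0485], 'mec', 0.4609, 0.2742, 'R', 0.0274)]
red 23 [0.47069436 0.25576815] ((0.46424925327301025, 0.2660635709762573), 0.026588598266243935)
side jar_c [(0.98, 415, 'cen', [0.5974, -0.0757,
[... 482 characters left out ...]
, 0.2547, 0.0467], 'mec', 0.46, 0.2657, 'R', 0.0263)]
red 4 [0.48315346 0.25958195] ((0.4817282259464264, 0.25907593965530396), 0.010677004233002663)
top oil_stand 0.67 ((0.6042249798774719, 0.01875361055135727), (0.05915835127234459, 0.07008378207683563), 87.61173248291016)
top demag 0.83 ((0.5912300944328308, -0.2502973675727844), (0.06020212918519974, 0.08831235021352768), 86.9186019897461)
[ 0.325187   -0.14680183  0.32276091] 48.05
green (183, array([ 0.5995, -0.0694], dtype=float32), [array([ 0.5995, -0.069 ]), np.float64(0.0185)], array([ 0.5994, -0.0694]))
orange (96, array([ 0.5952, -0.1573], dtype=float32), [array([ 0.5949, -0.1587]), np.float64(0.0189)], array([ 0.5951, -0.1588]))
```

View pics/l1.png

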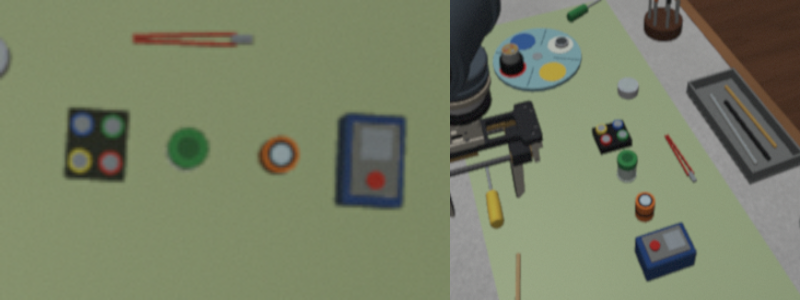

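```bash
python3 - <<'E'
from h import *
a=cv2.imread("pics/l1_top.png")
print(seg("top",a,.54,.23,.024,.05,lambda p:(p[...,2]>130)&(p[...,1]>110)&(p[...,0]<90)))
print(ctrl.state()["joint_vel"].round(3) if hasattr(ctrl.state()["joint_vel"],"round") else 0)
print(ctrl.sign_off())
E
```

```text
(493, array([0.543 , 0.2297], dtype=float32), [array([0.543 , 0.2296]), np.float64(0.0302)], array([0.543 , 0.2295]))
[ 0.001 -0.    -0.001  0.002  0.002 -0.001]
the job is handed in; nothing more can be done
None
```

I handed the job in at about 48 s of robot time, with everything placed as asked and in the order asked. The cushion stands on the red field with the movement upright on it. The jar stands next to the oil stand and the loupe next to the demagnetiser.

Results of the last checks:
- **Turntable:** it did not turn. The yellow field stayed within 0.2 mm of where it started, and so did the blue one when last checked after the movement was placed.
- **Cushion and movement:** in the top view the cushion is within about 1 mm of the middle of the red field. The movement is about 1 mm off the cushion's centre, with its top at the expected 70 mm.
- **Row of four, on the line:** the jar and the loupe are within about 1 mm of the straight line.
- **Row of four, spacing:** the two cameras disagree here. The top camera gives gaps of 88, 89 and 92 mm; the side camera gives about 92, 89 and 89.5 mm, against the ideal 90 mm. That is within the calibration error, so I left it. Either piece could be 1–2 mm off.
- **Tin and tweezers:** they are where they were, to within measuring noise.
- **Missed detections:** the networks failed to find the cushion in a few pictures, so I measured it there from its colour. In the last side view the cushion is partly hidden by the movement, so that reading of it is unreliable.

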